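Press the retaining clip onto the idler stud

ROBOT

A 6-joint arm with a two-finger parallel gripper is mounted at the origin on the work surface. World frame = base frame: x ahead of the robot, y to its left, z up, the work surface at z = 0. Lengths are in mm, angles in rad, forces in N, time in s.
With the tool pointing down it reaches from about 350 to 775 mm from the base axis. Payload 7.3 kg.
Tool frame: the origin (TCP) lies at the very end of the fingers, on their centre line; the grasp point (between the pads) lies 19 mm behind it; x points along the fingers, z is the direction in which the jaws open and shut, and the axes are right-handed (so a half turn about x gives the same grasp; the last joint's range is limited). The gripper opens to 92 mm and grips with 3 to 60 N. Pads are 19 mm wide; open, the fingers measure 130 mm over their backs; the gripper's body (75 mm by 190 mm) begins 47 mm behind the grasp point.
Start: joints at [1.156, 0.342, 1.524, -0, 1.275, -0.146], TCP at [139.411, 506.171, 226.741] pointing down, gripper open.
Joint ranges: [-2.53, 2.53], [-0.77, 2.02], [0.04, 2.7], [-1, 4.14], [0.28, 2.66], [-3.11, 3.11]. Speed limits (rad/s): [2.57, 2.57, 3.14, 3.14, 3.14, 3.14].

INTERFACE

Orientations are given as [roll, pitch, yaw] about the fixed x, y, z axes, in that order (R = Rz(yaw) Ry(pitch) Rx(roll)).
In Python, from plant import * gives the robot as it stands.
- The arm moves only by the tool carry_out, never from a script. Its argument "rows" is a list of rows, each a list of 4 numbers: the shift along the world's x, y, z in mm, then the turn about the world's z in degrees. In form: [[x, y, z, twist], ...]. A call has 1 to 20 rows; each row is the pose to reach, as a shift and turn from the pose measured when the call began; what a row does not reach only later rows make up. A row lasts 1/12 s, in which the tool goes at most 41.7 mm and 7.16 degrees, less where a joint would pass 70% of its speed; a pose out of reach is approached as far as the arm can. A call with a gripper value outside its range is refused whole. "hand" is the finger opening in mm, from 0 to 91.8, set as the call begins (left out, the last holds). The fingers move at their own pace and stop on an object; the grip force is fixed at half the most. Time passes only in rows, so rows that repeat a pose let the fingers close. It gives the time, the measured TCP pose, the force and the opening at its end, in the units of the state.
- get_obs(): the state, without advancing time (a new reading comes with each control period).
- capture(name): name is "scene" or "top" or "wrist"; returns the picture (400x640x3 uint8, red, green, blue); there is no depth.
- camera_info(name): a dict with "camera_matrix" (3x3 intrinsics, pixels), "pose" (4x4, takes a point from camera to world coordinates); the wrist camera has in their place "mount" (4x4, takes a point from camera to tool coordinates, whose origin is the TCP and whose axes are the tool frame's). Camera axes: x right, y down, z forward; pixel columns grow to the right and rows downward; lengths in mm; the calibration is good to about 2 mm. The wrist camera is an equidistant fisheye: a pixel r from the principal point sees the ray r / f radians off the axis. A picture is of the moment at which its call begins: read the wrist's pose just before it. camera_info takes no time and is no camera call.
- close_job(): hands the job in, once; it reports no verdict.
The state is a dict: "time": time; "joint_positions": joint angles; "dq": joint speeds; "tau": joint torques, N m; "tool_pos": TCP position; "tcp_rot": TCP orientation; "contact_force": force on the tool from outside, world axes, zero at the start; "moment": the same for the moment, N m; "grip_width": finger opening in mm.
Only numpy, scipy, OpenCV 4.12 (cv2) and the standard library are available. Lean on these libraries where they do the work, as an engineer would, in place of code of your own. Each camera call takes 0.05 s, during which the arm holds its last target. There are 200 camera calls.

TASK

The idler pulley on the belt grinder's tension arm, held in the machine vice, still lacks its retaining clip: take the orange open clip from the parts tray, press it sideways into the groove of the pulley's stud until it has snapped fully home, and let go of it. Feel for the height of the groove and do not force the clip: bear on the arm and its pulley with no more than 40 N. Leave the other two clips and everything else on the bench where they are.

Things in the scene. Friction and masses are not known exactly. Their poses are not given: they have to be found in the camera images.
- clip_center (a point): Orange open retaining clip (springy plastic, 20 g), flat in the tray: centre of its round seat, half-way up its 5 mm thickness; z up, x from the thumb tab to the mouth. Seat 17 mm wide, ring 34 mm outside. Two spring jaws end in round tips 9 mm ahead (+x); the mouth is 12.6 mm wide and must spread to pass the 16 mm groove: a push of about 5 to 10 N along +x, then the jaws snap shut.
- clip_tab (a point): Where to grip the orange clip: middle of its flat thumb tab, 28 mm along -x from clip_center, half-way up, same axes. The tab is 12 mm wide, 5 mm thick and runs from 16 to 38.5 mm behind the clip's centre; take it by its two long sides.
- groove (a point): On the upright axis of the steel stud, where the seated clip's centre belongs when the stud is at mid height; z up. The stud is screwed up or down to make the belt track, so its groove, head, washer and pulley together stand up to 8 mm higher or lower than nominal, which is not measured: feel for the washer. Vice and arm are fixed; x is along the vice's screw, handle at -x.
- stud_axis (a point): A point of the stud's upright axis 18.5 mm above groove: nominal top of its threaded round head, 24 mm in diameter, 14 mm high. The groove below the head is 16 mm in diameter and 7 mm high, the clip 5 mm thick; the groove's lower side is the top of the brass washer, 50 mm in diameter, 21 mm under the head's top. All of this stands up to 8 mm higher or lower together.
- pulley_axis (a point): A point of the stud's axis 10.5 mm below groove: nominal flat top of the aluminium pulley, 72 mm in diameter, 8 mm below the washer's top; it turns freely and shifts with the stud. Vice and arm lie lower. The clip can be pushed into the groove level from any side, sliding just over the washer.
- vice: Grey machine vice, 240 by 150 mm, with the teal tension arm clamped in its jaws; origin on the bench, under the stud's axis. The vice's body lies 30 mm to the -y side of it, its screw handle at -x, and the arm runs to a pivot eye 156 mm off at -y. Jaws 62 mm high, arm 74 mm. Fixed to the bench. The jaws' own pinch on the groove, up to 16 N, counts towards the 40 N.
- tray_floor (a point): Centre of the upper face of the parts tray's floor, 3 mm above the bench, z up. Steel tray, 150 mm (x) by 270 mm (y), fixed, rim 12 mm above the bench. Three clips lie flat in it side by side, tabs roughly towards the tray's -x.
- small_clip_center (a point): Blue clip, too small, the same shape as the orange one: ring 24 mm over the outside, 5 mm thick, with a tab 12 mm wide. Centre of its seat, half-way up. Leave it in the tray.
- large_clip_center (a point): Grey clip, too large, the same shape as the orange one: ring 44 mm over the outside, 5 mm thick, with a tab 12 mm wide. Centre of its seat, half-way up. Leave it in the tray.
- oil_bottle: White oil bottle with a red cap, 54 mm in diameter, 150 mm high, standing on the bench; origin at the centre of its underside. Leave it.
- screwdriver: Screwdriver, 200 mm long, lying on the bench. Leave it.
- spanner: Open spanner, 190 mm long, lying on the bench. Leave it.
- hammer: Hammer, 270 mm long, lying on the bench. Leave it.
- old_pulley: Worn aluminium pulley, 72 mm in diameter, 38 mm high, standing on the bench; origin at the centre of its underside. Leave it.
- pin_cup: Open steel cup, 72 mm in diameter, 80 mm high, standing on the bench; origin at the centre of its underside. Leave it.

How it is judged:
By the outcome, as a careful person would: the job done as asked, in the order asked, and still so for the second after the job is handed in, with the robot touching nothing.
It also fails if it takes over 45 s, if anything falls off the work surface, if the arm or the gripper's body presses on something with over 40 N, if the wrist force passes 120 N, or if a joint passes its speed limit or range.

## Working session

There is one attempt and no reset: what is moved stays moved. The work goes in short steps, Python scripts to look and compute and a tool call to move; the robot and the scene stay as the last step left them, time stands still between calls to the robot, and variables do not carry over. Pictures are saved under pics/ and viewed, about 8 in all and at most 12, crops included, and the job is handed in when it is done.

Besides the shell and the picture viewer there is one more tool, called as name(argument=value, ...), one argument or row to a line, values as JSON. carry_out: Moves the arm, as the interface text tells. Its arguments: {"type":"object","properties":{"rows":{"type":"array"},"hand":{"type":"number"}},"required":["rows"]}

```bash
mkdir -p pics; ls; python3 - <<'E'
from plant import *
import cv2,numpy as np
np.set_printoptions(precision=4,suppress=True)
print(get_obs())
for n in ("scene","top","wrist"):
    print(n,camera_info(n))
for n in ("scene","top"):
    cv2.imwrite(f"pics/{n}0.png",capture(n)[:,:,::-1])
E
```

```text
pics
{'time': 0.0, 'joint_positions': array([ 1.156 ,  0.3427,  1.525 , -0.    ,  1.2754, -0.146 ]), 'dq': array([ 0.0005,  0.0005,  0.0007, -0.0009,  0.    , -0.0009]), 'tau': array([  0.0002, -43.1239, -24.4218,   0.0718,   0.0556,  -0.0001]), 'tool_pos': array([139.2598, 505.7768, 226.0467]), 'tcp_rot': array([ 3.0004,  1.5693, -1.9808]), 'contact_force': array([ 0.5108, -1.1095, -0.3484]), 'moment': array([ 0.0006, -0.0452,  0.0212]), 'grip_width': 91.79478097757391}
scene {'camera_matrix': array([[470.7881,   0.    , 326.0231],
       [  0.    , 470.7881, 196.0353],
       [  0.    ,   0.    ,   1.    ]]), 'pose': array([[    0.8595,     0.3092,    -0.407 ,  1237.0411],
       [    0.5109,    -0.5432,     0.6662, -1066.3154],
       [   -0.0151,    -0.7806,    -0.6249,  1120.2038],
       [    0.    ,     0.    ,     0.    ,     1.    ]])}
top {'camera_matrix': array([[397.9268,   0.    , 322.8933],
       [  0.    , 397.9268, 202.5835],
       [  0.    ,   0.    ,   1.    ]]), 'pose': array([[  -0.0075,   -0.9984,    0.0553,  513.0818],
       [  -1.    ,    0.0074,   -0.002 ,    0.4153],
       [   0.0016,   -0.0553,   -0.9985, 1357.1755],
       [   0.    ,    0.    ,    0.    ,    1.    ]])}
wrist {'camera_matrix': array([[309.7069,   0.    , 322.7388],
       [  0.    , 309.7069, 200.6901],
       [  0.    ,   0.    ,   1.    ]]), 'mount': array([[   0.0005,   -0.2708,    0.9626, -157.2695],
       [   0.0004,   -0.9626,   -0.2708,   73.4671],
       [   1.    ,    0.0005,   -0.0004,   -2.0514],
       [   0.    ,    0.    ,    0.    ,    1.    ]])}
```

View pics/top0.png

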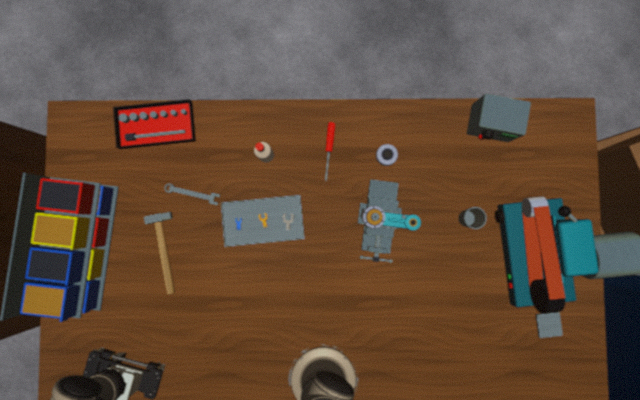

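View pics/scene0.png

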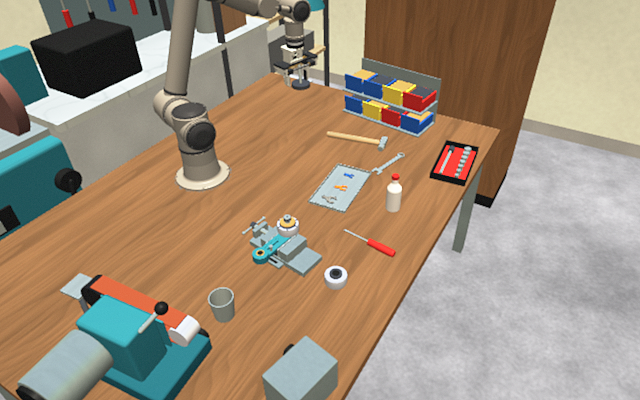

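```bash
cat > h.py <<'E'
from plant import *
import cv2,numpy as np
from scipy.spatial.transform import Rotation as R
np.set_printoptions(precision=2,suppress=True)
def cam(name):
    """intrinsics, camera-to-world pose, state (read just before picture), BGR picture"""
    c=camera_info(name); o=get_obs()
    if name=="wrist":
        T=np.eye(4); T[:3,:3]=R.from_euler('xyz',o['tcp_rot']).as_matrix(); T[:3,3]=o['tool_pos']
        P=T@c['mount']
    else: P=c['pose']
    return dict(name=name,K=c['camera_matrix'],P=P,o=o,img=capture(name)[:,:,::-1].copy())
def rays(c,uv):
    uv=np.atleast_2d(np.asarray(uv,float)); K=c['K']
    p=(uv-K[:2,2])/[K[0,0],K[1,1]]
    if c['name']=="wrist":
        th=np.linalg.norm(p,axis=1,keepdims=True)+1e-12
        d=np.hstack([p/th*np.sin(th),np.cos(th)])
    else: d=np.hstack([p,np.ones((len(p),1))]); d/=np.linalg.norm(d,axis=1,keepdims=True)
    return d@c['P'][:3,:3].T
def plane(c,uv,z):
    d=rays(c,uv); o=c['P'][:3,3]
    return (o+d*((z-o[2])/d[:,2:]))[:,:2]
def tri(c1,u1,c2,u2):
    A=[];b=[]
    for c,u in((c1,u1),(c2,u2)):
        M=np.eye(3)-np.outer(*[rays(c,u)[0]]*2); A.append(M); b.append(M@c['P'][:3,3])
    return np.linalg.lstsq(np.vstack(A),np.hstack(b),rcond=None)[0]
def mask(c,lo,hi): return cv2.inRange(cv2.cvtColor(c['img'],cv2.COLOR_BGR2HSV),lo,hi)
def blobs(m,amin=10):
    n,l,s,ce=cv2.connectedComponentsWithStats(m)
    return [(ce[i],s[i],l==i) for i in range(1,n) if s[i,4]>=amin]
E
python3 - <<'E'
from h import *
t=cam("top"); s=cam("scene")
m=mask(t,(8,120,120),(28,255,255))
for c,st,_ in blobs(m,8): print("top",c,st, plane(t,c,5.5))
for c,st,_ in blobs(mask(s,(8,120,120),(28,255,255)),8): 
    if 240<c[0]<420 and 150<c[1]<270: print("scene",c,st)
print(plane(t,[(375,217),(413,222),(376,259),(376,182)],100), plane(t,[(222,202),(302,196),(304,238),(225,247)],12))
v=t['img'][170:270,215:435]; cv2.imwrite("pics/top_crop.png",cv2.resize(v,None,fx=3.5,fy=3.5,interpolation=cv2.INTER_CUBIC))
v=s['img'][150:290,235:375]; cv2.imwrite("pics/scene_crop.png",cv2.resize(v,None,fx=4,fy=4,interpolation=cv2.INTER_CUBIC))
print(R.from_euler('xyz',t['o']['tcp_rot']).as_matrix())
E
```

```text
top [630.19 133.92] [620 130  20   9  53] [[  816.67 -1060.96]]
top [219.11 133.56] [217 132   5   4   9] [[827.98 352.21]]
top [347.5  136.08] [344 134   8   4  12] [[816.08 -88.56]]
top [203.22 137.56] [200 137   7   2   9] [[814.49 406.61]]
top [218.5  137.62] [216 137   6   2   8] [[813.88 354.21]]
top [361.44 137.32] [355 136  14   4  25] [[ 811.44 -136.39]]
top [615.29 139.07] [613 138   6   4  14] [[  799.16 -1008.78]]
top [256.19 142.75] [253 140   9   8  16] [[795.19 224.89]]
top [600.26 145.17] [598 143   7   6  23] [[ 778.36 -956.11]]
top [636.56 152.59] [631 143   9  24  97] [[  751.8  -1079.57]]
top [373.49 216.59] [367 209  15  16 123] [[ 539.07 -173.81]]
top [543.1  212.19] [539 208   9  11  21] [[ 549.74 -750.89]]
top [546.12 210.38] [545 208   4   6   8] [[ 555.84 -761.44]]
top [541.   215.27] [539 213   5   6  11] [[ 539.31 -743.36]]
top [ 53.46 230.11] [  33  215   42   32 1062] [[501.4  910.44]]
top [263.35 219.89] [259 214   8  13  54] [[530.67 200.11]]
top [527.73 220.4 ] [525 218   7   6  15] [[ 522.24 -697.61]]
top [539.88 222.12] [537 221   6   3   8] [[ 516.
[... 1000 characters left out ...]
op [557.08 282.77] [554 281   7   4  13] [[ 311.72 -788.95]]
top [214.67 285.67] [212 284   6   4   9] [[310.96 363.55]]
top [ 42.77 300.42] [ 23 286  40  30 950] [[266.42 939.17]]
top [556.84 288.58] [552 286  10   8  19] [[ 292.37 -787.39]]
top [553.1  294.38] [549 290   9   8  21] [[ 273.16 -774.01]]
scene [240.46 238.78] [    0    73   501   327 79886]
scene [340.7  187.27] [335 186  12   5  30]
scene [287.04 222.76] [280 218  15   9  74]
scene [259.93 252.73] [257 251   7   4  15]
[[ 535.93 -166.39]
 [ 519.26 -286.14]
 [ 404.09 -167.59]
 [ 646.93 -171.2 ]] [[592.12 339.11]
 [610.49  68.29]
 [468.6   62.2 ]
 [440.44 328.04]]
[[-0.   -0.96  0.27]
 [-0.    0.27  0.96]
 [-1.    0.   -0.  ]]
```

View pics/top_crop.png

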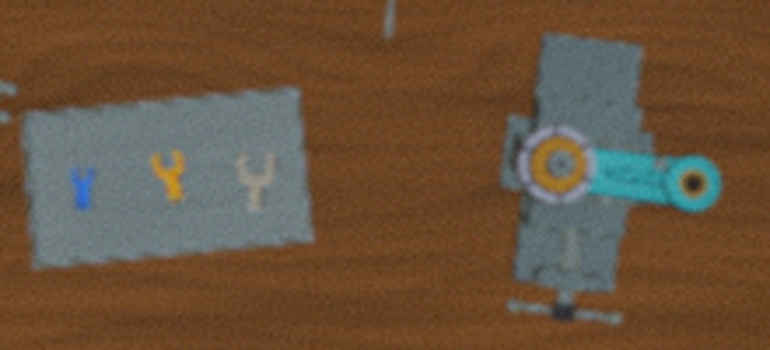

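View pics/scene_crop.png

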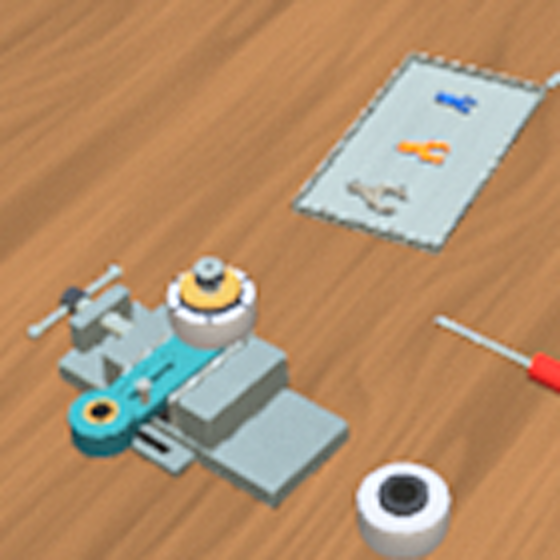

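carry_out(
  rows=[
    [340,-309,-60,20],
    [340,-309,-60,20],
    [340,-309,-60,20],
    [340,-309,-60,20],
    [340,-309,-60,20],
    [340,-309,-60,20],
    [340,-309,-60,20],
    [340,-309,-60,20],
    [340,-309,-60,20],
    [340,-309,-60,20],
    [340,-309,-60,20],
    [340,-309,-60,20],
    [340,-309,-60,20],
    [340,-309,-60,20],
  ],
  hand=50,
)

```text
time: 1.37
tool_pos: [479.5, 196.2, 165.8]
tcp_rot: [2.068, 1.569, -2.566]
contact_force: [0.9, -0.8, 0.6]
grip_width: 49.9
```

```bash
python3 - <<'E'
from h import *
w=cam("wrist"); o=w['o']; print(o['time'],o['tool_pos'],o['contact_force'],R.from_euler('xyz',o['tcp_rot']).as_matrix())
m=mask(w,(8,120,120),(24,255,255))
for c,st,_ in blobs(m,100): print(c,st,plane(w,c,5.5))
cv2.imwrite("pics/w1.png",w['img']); np.save("w1.npy",np.array([w],dtype=object))
E
```

```text
1.3667 [479.47 196.16 165.76] [ 0.89 -0.76  0.57] [[-0.   -1.   -0.08]
 [-0.   -0.08  1.  ]
 [-1.    0.   -0.  ]]
[332.09 101.94] [     0      0    640    259 123700] [[390.53 196.68]]
[321.32 231.61] [310 210  26  43 495] [[529.78 196.54]]
[ 17.79 294.12] [   0  216   54  152 2796] [[ 735.37 -396.72]]
[226.78 280.97] [223 258  10  45 186] [[605.12  86.48]]
[418.64 281.08] [413 258  10  45 173] [[586.84 319.94]]
[135.45 295.89] [128 282  16  29 238] [[654.18 -57.12]]
[511.84 290.39] [506 282  13  18 148] [[603.45 468.75]]
[322.61 306.56] [ 261  294  124   26 2802] [[629.39 205.74]]
[607.64 353.96] [ 574  314   66   83 1374] [[803.76 867.86]]
```

View pics/w1.png

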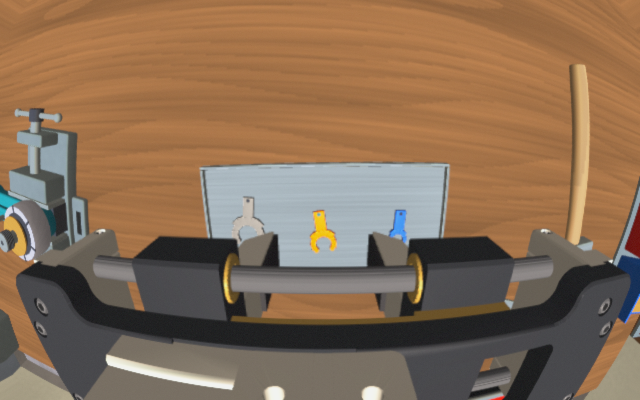

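```bash
cat >> h.py <<'E'
def clip(w,z,win):
    """clip axis, tab end and centre from the orange pixels in a window, at height z"""
    m=mask(w,(8,120,120),(24,255,255)); x0,y0,x1,y1=win
    v,u=np.nonzero(m[y0:y1,x0:x1]); p=plane(w,np.c_[u+x0,v+y0],z)
    # tab strip: rearmost 18 mm along x; its centre line gives the axis
    d=np.array([1.,0])
    for _ in range(5):
        n=np.array([-d[1],d[0]]); s=p@d; q=p@n
        a=np.percentile(s,0.5); k=(s<a+20)&(s>a+1)
        f=np.polyfit(s[k],q[k],1)   # centre line
        sym=np.percentile(q,1)/2+np.percentile(q,99)/2
        full=np.median(q[k]); d=d+n*f[0]; d/=np.linalg.norm(d)
    n=np.array([-d[1],d[0]]); s=p@d; q=p@n
    b=np.percentile(s,99.7); k=(s<a+20)
    ring=q[s>a+25]
    print("axis deg",np.degrees(np.arctan2(d[1],d[0])),"length",b-a,"tab w",np.ptp(np.percentile(q[k],[2,98])),"ring w",np.ptp(ring),"tab mid/ring mid",np.median(q[k]),(ring.max()+ring.min())/2)
    q0=np.median(q[k]); c=d*(a+38.5)+n*q0
    print("centre from tab end",c,"tab(-28)",c-28*d, "from ring side", d*a+d*38.5+n*(ring.max()+ring.min())/2)
    return c,d
E
python3 - <<'E'
from h import *
w=np.load("w1.npy",allow_pickle=True)[0]
clip(w,7.5,(295,200,345,262))
E
```

```text
axis deg 11.999110404549734 length 47.13452326706431 tab w 11.205424570596506 ring w 27.456380220259888 tab mid/ring mid 81.98001814005121 82.28365086793893
centre from tab end [543.55 199.34] tab(-28) [516.16 193.52] from ring side [543.48 199.63]
```

carry_out(
  rows=[
    [34,-3,-70,7.4],
    [34,-3,-100,7.4],
    [34,-3,-100,7.4],
    [34,-3,-100,7.4],
    [34,-3,-100,7.4],
  ],
  hand=30,
)

```text
time: 1.83
tool_pos: [511.4, 194.9, 65.7]
tcp_rot: [1.705, 1.567, -2.798]
contact_force: [-0.5, -0.4, -0.1]
grip_width: 30.5
```

```bash
python3 - <<'E'
from h import *
w=cam("wrist"); o=w['o']; print(o['time'],o['tool_pos'],o['contact_force'],R.from_euler('xyz',o['tcp_rot']).as_matrix()[:,2])
for c,st,_ in blobs(mask(w,(8,120,120),(24,255,255)),100): print(c,st,plane(w,c,7.5))
cv2.imwrite("pics/w2.png",w['img']); np.save("w2.npy",np.array([w],dtype=object))
E
```

```text
1.8333 [511.44 194.93  65.73] [-0.45 -0.44 -0.12] [-0.21  0.98 -0.  ]
[325.81 100.25] [     0      0    640    294 116642] [[427.78 177.5 ]]
[629.18 216.7 ] [615 155  25 112 501] [[443.71 535.2 ]]
[321.91 239.88] [ 304  210   37   57 1049] [[528.19 196.15]]
[616.35 351.39] [ 572  228   68  172 3606] [[643.45 698.14]]
[384.65 283.2 ] [381 259   8  46 178] [[555.66 254.14]]
[260.73 283.2 ] [258 260   7  45 181] [[576.75 155.59]]
[149.1  297.62] [128 282  43  33 974] [[624.28  50.94]]
[497.08 297.1 ] [477 282  42  31 939] [[555.56 369.52]]
[ 31.37 357.34] [   0  319   74   81 2223] [[ 854.15 -216.05]]
[473.6  366.57] [455 358  38  18 381] [[645.5  388.08]]
[479.59 394.81] [446 386  58  14 469] [[695.82 425.73]]
```

View pics/w2.png

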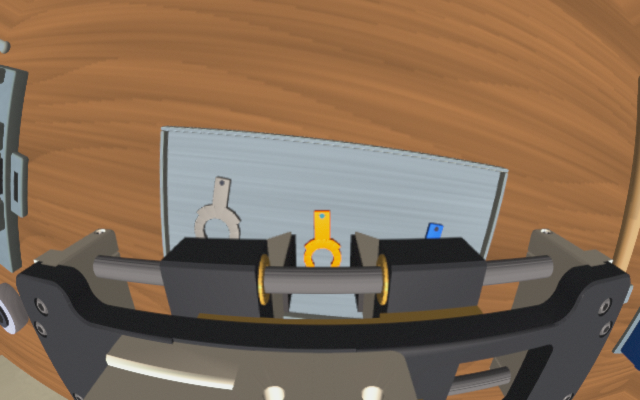

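```bash
python3 - <<'E'
from h import *
w=np.load("w2.npy",allow_pickle=True)[0]
c,d=clip(w,7.5,(295,200,350,275))
n=np.array([-d[1],d[0]]); e=w['o']['tool_pos'][:2]-c; print("TCP rel to clip along/across",e@d,e@n)
E
```

```text
axis deg 14.059286389093426 length 45.94068946776713 tab w 11.123260973731 ring w 27.995973971521835 tab mid/ring mid 62.22101509023725 61.439141283811665
centre from tab end [542.83 200.08] tab(-28) [515.67 193.28] from ring side [543.02 199.32]
TCP rel to clip along/across -31.70480256581563 2.629193905321671
```

carry_out(
  rows=[
    [0.5,-2,-38,1],
    [0.5,-2,-54,1],
    [0.5,-2,-58,1],
    [0.5,-2,-60,1],
    [0.5,-2,-61,1],
    [0.5,-2,-61.5,1],
    [0.5,-2,-61.5,1],
  ],
)

```text
time: 2.47
tool_pos: [513.8, 193.4, 7.1]
tcp_rot: [-1.835, 1.569, -0.037]
contact_force: [-0.4, -0.3, -0.0]
grip_width: 30.1
```

carry_out(
  rows=[
    [0,0,-3,0],
    [0,0,-3,0],
    [0,0,-4,0],
    [0,0,-4.5,0],
    [0,0,-4.5,0],
  ],
)

```text
time: 2.88
tool_pos: [514.1, 193.5, 3.3]
tcp_rot: [-1.772, 1.568, 0.026]
contact_force: [-2.0, -0.6, 5.7]
grip_width: 30.2
```

carry_out(
  rows=[
    [0,0,0.7,0],
    [0,0,0.7,0],
    [0,0,0.7,0],
  ],
)

```text
time: 3.13
tool_pos: [514.1, 193.4, 3.9]
tcp_rot: [-1.765, 1.568, 0.033]
contact_force: [-0.3, -1.3, -0.1]
grip_width: 29.6
```

carry_out(
  rows=[
    [0,0,0,0],
    [0,0,0,0],
    [0,0,0,0],
    [0,0,0,0],
    [0,0,0,0],
    [0,0,0,0],
  ],
  hand=4,
)

```text
time: 3.63
tool_pos: [514.0, 193.4, 3.8]
tcp_rot: [-1.788, 1.568, 0.01]
contact_force: [-0.7, 0.5, 0.8]
grip_width: 11.2
```

carry_out(
  rows=[
    [0,0,20,0],
    [0,0,60,0],
    [0,0,100,0],
    [3,-36,140,0],
    [5,-76,170,0],
    [7,-116,200,0],
    [8,-156,226,0],
    [10,-196,226,0],
    [11,-236,226,0],
    [11,-276,226,0],
    [11,-316,226,0],
    [11,-345,226,0],
    [11,-359,226,0],
    [11,-359,226,0],
    [11,-359,226,0],
    [11,-359,226,0],
  ],
)

```text
time: 4.97
tool_pos: [524.8, -165.0, 229.6]
tcp_rot: [-1.366, 1.569, 0.432]
contact_force: [-0.1, -0.5, -1.3]
grip_width: 11.3
```

```bash
python3 - <<'E'
from h import *
w=cam("wrist"); o=w['o']; print(o['time'],o['tool_pos'],o['contact_force'],o['grip_width'],R.from_euler('xyz',o['tcp_rot']).as_matrix()[:,2])
for c,st,_ in blobs(mask(w,(8,80,120),(28,255,255)),60): 
    if 200<c[0]<450 and 100<c[1]<330: print(c,st,plane(w,c,100))
cv2.imwrite("pics/w3.png",w['img']); np.save("w3.npy",np.array([w],dtype=object))
E
```

```text
4.9667 [ 524.8  -164.98  229.63] [-0.11 -0.51 -1.31] 11.310934092754358 [-0.23  0.97  0.  ]
[338.1  115.78] [     0      0    640    288 119237] [[ 449.67 -169.58]]
[208.01 156.08] [198 145  21  23 211] [[ 512.72 -284.15]]
[321.33 204.84] [ 295  182   54   52 1522] [[ 535.88 -165.43]]
[322.87 253.27] [312 239  22  28 534] [[ 585.86 -152.32]]
[295.3  284.26] [293 260   6  46 207] [[ 628.99 -172.7 ]]
[350.1 283.6] [347 260   7  46 201] [[ 614.91 -115.62]]
[322.58 307.68] [305 294  37  26 722] [[ 652.5 -137.2]]
```

View pics/w3.png

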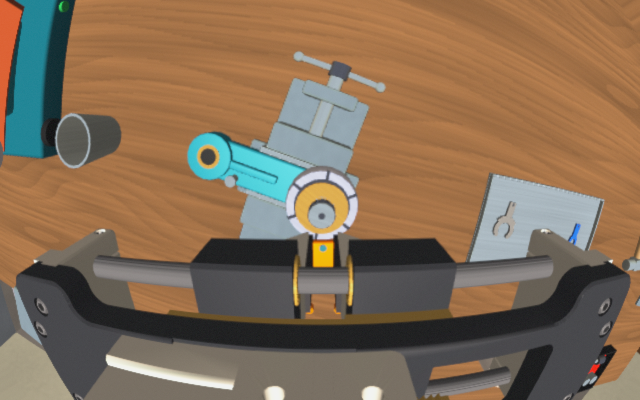

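```bash
python3 - <<'E'
from h import *
w=np.load("w3.npy",allow_pickle=True)[0]
m=mask(w,(8,80,120),(28,255,255)); B=blobs(m,60)
for c,st,b in B:
    if abs(c[0]-321)<4 and abs(c[1]-205)<5: wash=b
    if abs(c[0]-323)<4 and abs(c[1]-253)<5: tab=b
cs,_=cv2.findContours(wash.astype(np.uint8),cv2.RETR_CCOMP,cv2.CHAIN_APPROX_NONE)
for c in cs:
    p=c[:,0,:].astype(float)
    if len(p)<20: continue
    p=p[p[:,1]<228]
    print(len(p),p.min(0),p.max(0),cv2.fitEllipse(p.astype(np.float32)))
v,u=np.nonzero(tab)
for r in range(240,266,3): print(r,u[v==r].min() if (v==r).any() else None,u[v==r].max() if (v==r).any() else None,end='; ')
# head top: non-brass grey disc inside washer
g=cv2.cvtColor(w['img'],cv2.COLOR_BGR2GRAY); cv2.imwrite("pics/w3c.png",cv2.resize(w['img'][170:270,270:380],None,fx=5,fy=5,interpolation=cv2.INTER_CUBIC))
E
```

```text
114 [295. 182.] [348. 227.] ((321.3153076171875, 207.28741455078125), (50.021751403808594, 52.86151123046875), 92.8707504272461)
75 [307. 198.] [336. 227.] ((321.1827087402344, 213.7493133544922), (28.469738006591797, 30.93107795715332), 2.5218567848205566)
240 314 332; 243 312 333; 246 312 333; 249 312 333; 252 313 333; 255 313 333; 258 313 333; 261 313 333; 264 313 333;
```

View pics/w3c.png

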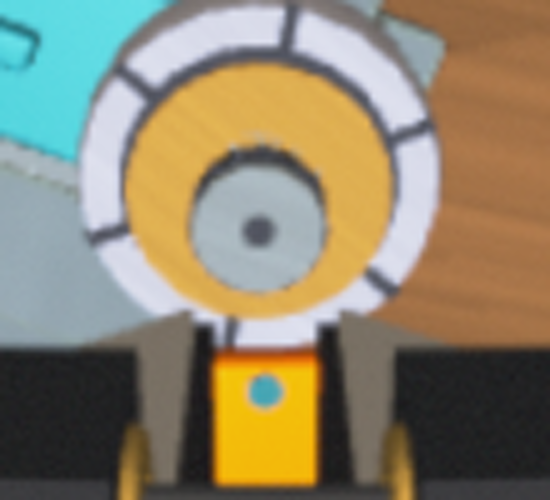

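carry_out(
  rows=[
    [29,7,0,0],
    [39,9.2,-20,0],
    [39,9.2,-55,0],
    [39,9.2,-75,0],
    [39,9.2,-75,0],
    [39,9.2,-75,0],
    [39,9.2,-75,0],
  ],
)

```text
time: 5.6
tool_pos: [564.9, -154.8, 156.5]
tcp_rot: [-1.877, 1.566, -0.076]
contact_force: [0.4, -0.3, -0.4]
grip_width: 10.9
```

```bash
python3 - <<'E'
from h import *
w=cam("wrist"); o=w['o']; print(o['time'],o['tool_pos'],o['contact_force'],o['grip_width']); a=np.load("w3.npy",allow_pickle=True)[0]
Ra=R.from_euler('xyz',o['tcp_rot']).as_matrix(); print(Ra)
m=mask(w,(8,80,120),(28,255,255))
for c,st,b in blobs(m,60):
    if 250<c[0]<400 and 80<c[1]<260:
        print(c,st)
        cs,_=cv2.findContours(b.astype(np.uint8),cv2.RETR_CCOMP,cv2.CHAIN_APPROX_NONE)
        for k in cs:
            p=k[:,0,:].astype(np.float32)
            if len(p)>25: print(len(p),p.min(0),p.max(0),cv2.fitEllipse(p))
cv2.imwrite("pics/w4.png",w['img']); np.save("w4.npy",np.array([w],dtype=object))
cv2.imwrite("pics/w4c.png",cv2.resize(w['img'][100:270,240:405],None,fx=3.5,fy=3.5,interpolation=cv2.INTER_CUBIC))
E
```

```text
5.6 [ 564.88 -154.83  156.49] [ 0.35 -0.3  -0.45] 10.871954585570702
[[ 0.   -0.97 -0.23]
 [-0.   -0.23  0.97]
 [-1.   -0.   -0.  ]]
[319.89 177.76] [ 283  145   75   73 2965]
208 [283. 145.] [357. 217.] ((319.739501953125, 180.71397399902344), (71.56492614746094, 73.7498779296875), 92.14537048339844)
118 [299. 166.] [340. 209.] ((319.3842468261719, 187.55490112304688), (40.4614143371582, 42.26261520385742), 4.741586685180664)
```

View pics/w4c.png

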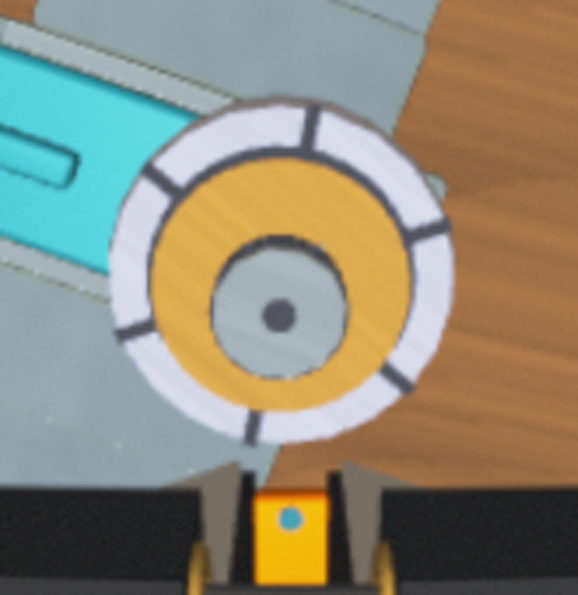

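```bash
python3 - <<'E'
from h import *
a=np.load("w3.npy",allow_pickle=True)[0]; b=np.load("w4.npy",allow_pickle=True)[0]
W=tri(a,(321.3,207.3),b,(319.74,180.7)); H=tri(a,(321.5,216.0),b,(319.2,189.7)); print("washer",W,"head",H)
Rb=R.from_euler('xyz',b['o']['tcp_rot']).as_matrix(); z=Rb[:,2]; d=np.array([z[1],-z[0],0])
for P in (W,H): e=P-b['o']['tool_pos']; print("along",e@d,"lateral",e@z,"(camera offset -2.05 incl.)",d,np.degrees(np.arctan2(d[1],d[0])))
E
```

```text
washer [ 536.42 -165.32  106.32] head [ 536.14 -165.25  132.89]
along -30.10310997423182 lateral -3.670848361422299 (camera offset -2.05 incl.) [0.97 0.23 0.  ] 13.150432927721994
along -30.356607790548185 lateral -3.5806600590891056 (camera offset -2.05 incl.) [0.97 0.23 0.  ] 13.150432927721994
```

carry_out(
  rows=[
    [-40,-10.3,0,0],
    [-75,-19.3,0,0],
    [-82.4,-21.2,0,0],
    [-82.4,-21.2,0,0],
    [-82.4,-21.2,-20,0],
    [-82.4,-21.2,-36,0],
    [-82.4,-21.2,-38,0],
    [-82.4,-21.2,-38,0],
    [-82.4,-21.2,-38,0],
    [-82.4,-21.2,-38,0],
  ],
)

```text
time: 6.48
tool_pos: [483.9, -176.6, 120.1]
tcp_rot: [-2.039, 1.563, -0.238]
contact_force: [0.7, 0.3, 0.2]
grip_width: 11.1
```

carry_out(
  rows=[
    [-1.4,0.6,-3,0],
    [-1.4,0.6,-5,0],
    [-1.4,0.6,-6,0],
    [-1.4,0.6,-7,0],
    [-1.4,0.6,-7,0],
    [-1.4,0.6,-7,0],
  ],
)

```text
time: 6.98
tool_pos: [482.4, -176.0, 113.0]
tcp_rot: [-2.034, 1.563, -0.234]
contact_force: [0.4, -0.3, 0.2]
grip_width: 10.9
```

carry_out(
  rows=[
    [0,0,-0.7,0],
    [0,0,-1.4,0],
    [0,0,-2,0],
    [0,0,-2,0],
    [0,0,-2,0],
  ],
)

```text
time: 7.4
tool_pos: [482.5, -176.1, 111.2]
tcp_rot: [-2.05, 1.563, -0.249]
contact_force: [-0.8, 0.0, 2.5]
grip_width: 10.8
```

carry_out(
  rows=[
    [0,0,-0.5,0],
    [0,0,-1,0],
    [0,0,-1.5,0],
    [0,0,-1.5,0],
  ],
)

```text
time: 7.73
tool_pos: [482.6, -176.2, 109.9]
tcp_rot: [-2.069, 1.562, -0.269]
contact_force: [-1.4, 0.4, 4.7]
grip_width: 11.2
```

carry_out(
  rows=[
    [0,0.1,0.7,0],
    [0,0.1,1.2,0],
    [0,0.1,1.2,0],
    [0,0.1,1.2,0],
  ],
)

```text
time: 8.07
tool_pos: [482.6, -176.1, 111.0]
tcp_rot: [-2.064, 1.563, -0.264]
contact_force: [-1.0, -0.5, 1.8]
grip_width: 11.3
```

carry_out(
  rows=[
    [0,0,1.9,0],
    [0,0,1.9,0],
    [2,0.5,1.9,0],
    [4,0.9,1.9,0],
    [6,1.4,1.9,0],
    [7.8,1.8,1.9,0],
    [7.8,1.8,1.9,0],
    [7.8,1.8,1.9,0],
  ],
)

```text
time: 8.73
tool_pos: [490.5, -174.2, 112.9]
tcp_rot: [-2.061, 1.563, -0.26]
contact_force: [0.0, 0.3, -0.2]
grip_width: 11.0
```

```bash
python3 - <<'E'
from h import *
o=get_obs(); print(o); s=cam("scene")
cv2.imwrite("pics/s5.png",cv2.resize(s['img'][185:265,245:335],None,fx=7,fy=7,interpolation=cv2.INTER_CUBIC))
E
```

```text
{'time': 8.7333, 'joint_positions': array([-0.49,  0.45,  1.7 ,  0.  ,  0.98, -2.29]), 'dq': array([-0.  , -0.  ,  0.01,  0.  , -0.  ,  0.  ]), 'tau': array([  0.06, -44.76, -20.6 ,  -0.05,  -0.02,   0.01]), 'tool_pos': array([ 490.5 , -174.19,  112.86]), 'tcp_rot': array([-2.06,  1.56, -0.26]), 'contact_force': array([ 0.04,  0.26, -0.16]), 'moment': array([0.02, 0.07, 0.01]), 'grip_width': 10.969799142036498}
```

View pics/s5.png

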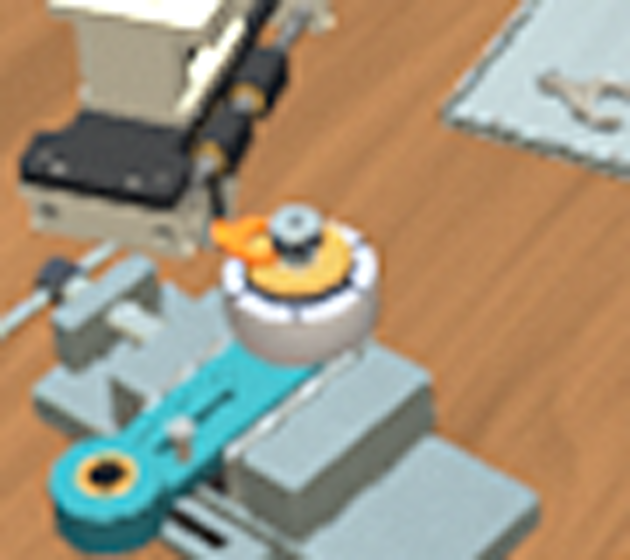

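carry_out(
  rows=[
    [1,0.25,0,0],
    [2,0.5,0,0],
    [3,0.7,0,0],
    [3.9,0.9,0,0],
    [3.9,0.9,0,0],
  ],
)

```text
time: 9.2
tool_pos: [494.4, -173.5, 112.9]
tcp_rot: [-2.1, 1.562, -0.3]
contact_force: [-0.7, -1.0, -1.0]
grip_width: 11.4
```

carry_out(
  rows=[
    [1,0.25,0,0],
    [2,0.5,0,0],
    [3,0.7,0,0],
    [3,0.7,0,0],
  ],
)

```text
time: 9.53
tool_pos: [496.5, -172.8, 112.5]
tcp_rot: [-2.183, 1.565, -0.383]
contact_force: [-3.3, -1.6, 0.1]
grip_width: 11.4
```

carry_out(
  rows=[
    [1.5,0.3,0.3,0],
    [3,0.7,0.3,0],
    [4,0.9,0.3,0],
    [4,0.9,0.3,0],
  ],
)

```text
time: 9.87
tool_pos: [500.5, -172.0, 112.7]
tcp_rot: [-2.185, 1.565, -0.385]
contact_force: [-1.5, -0.7, -1.1]
grip_width: 11.4
```

carry_out(
  rows=[
    [1.5,0.3,0.2,0],
    [3,0.7,0.2,0],
    [4,0.9,0.2,0],
    [4,0.9,0.2,0],
  ],
)

```text
time: 10.2
tool_pos: [505.4, -171.0, 113.1]
tcp_rot: [-2.135, 1.563, -0.334]
contact_force: [1.3, -0.7, 0.1]
grip_width: 11.2
```

carry_out(
  rows=[
    [1,0.2,-0.2,0],
    [2,0.5,-0.2,0],
    [2.5,0.6,-0.2,0],
    [2.5,0.6,-0.2,0],
  ],
)

```text
time: 10.53
tool_pos: [507.3, -170.4, 112.8]
tcp_rot: [-2.204, 1.565, -0.404]
contact_force: [-2.2, -1.0, 1.1]
grip_width: 11.1
```

carry_out(
  rows=[
    [1,0.2,0,0],
    [2,0.5,0,0],
    [3,0.7,0,0],
    [3,0.7,0,0],
  ],
)

```text
time: 10.87
tool_pos: [507.5, -170.2, 112.3]
tcp_rot: [2.519, 1.568, -1.963]
contact_force: [-11.9, -3.5, 4.3]
grip_width: 10.9
```

carry_out(
  rows=[
    [-0.5,-0.1,0.3,0],
    [-1.2,-0.3,0.3,0],
    [-1.5,-0.4,0.3,0],
    [-1.5,-0.4,0.3,0],
  ],
)

```text
time: 11.2
tool_pos: [506.4, -170.4, 112.7]
tcp_rot: [2.913, 1.568, -1.569]
contact_force: [-0.0, 0.4, 0.1]
grip_width: 11.2
```

carry_out(
  rows=[
    [-1,-0.2,0,0],
    [-1.5,-0.4,0,0],
    [-1.5,-0.4,0,0],
  ],
)

```text
time: 11.45
tool_pos: [505.4, -171.0, 112.9]
tcp_rot: [-2.967, 1.568, -1.166]
contact_force: [1.3, -0.9, -0.1]
grip_width: 11.1
```

carry_out(
  rows=[
    [1,0.3,0.2,0],
    [2,0.6,0.2,0],
    [3,0.8,0.2,0],
    [3.5,1,0.2,0],
    [3.5,1,0.2,0],
  ],
)

```text
time: 11.87
tool_pos: [507.2, -170.2, 112.7]
tcp_rot: [2.101, 1.567, -2.381]
contact_force: [-6.6, -2.9, 2.7]
grip_width: 11.5
```

carry_out(
  rows=[
    [0,0,0.2,0],
    [0,0,0.2,0],
    [0,0,0.3,0],
    [0,0,0.3,0],
    [0,0,0.3,0],
  ],
  hand=28,
)

```text
time: 12.28
tool_pos: [507.4, -170.1, 113.1]
tcp_rot: [2.163, 1.567, -2.319]
contact_force: [0.1, 0.2, -0.5]
grip_width: 27.7
```

carry_out(
  rows=[
    [0,0,5,0],
    [0,0,20,0],
    [0,0,50,0],
    [15,3.5,80,0],
    [29,7,117,0],
    [29,7,117,0],
    [29,7,117,0],
    [29,7,117,0],
  ],
)

```text
time: 12.95
tool_pos: [536.0, -162.8, 229.6]
tcp_rot: [1.967, 1.567, -2.515]
contact_force: [-0.9, 0.4, 0.1]
grip_width: 28.1
```

```bash
python3 - <<'E'
from h import *
w=cam("wrist"); o=w['o']; print(o['time'],o['tool_pos'],o['contact_force'],o['grip_width'])
s=cam("scene")
A=cv2.resize(w['img'][140:260,260:390],(520,480),interpolation=cv2.INTER_CUBIC)
B=cv2.resize(s['img'][200:250,265:311],None,fx=6,fy=6,interpolation=cv2.INTER_CUBIC)
C=np.zeros((480,800,3),np.uint8); C[:,:520]=A; C[:300,520:796]=B
cv2.imwrite("pics/fin.png",C); np.save("w5.npy",np.array([w],dtype=object))
E
```

```text
12.95 [ 535.99 -162.79  229.65] [-0.93  0.42  0.12] 28.11273582148844
```

View pics/fin.png

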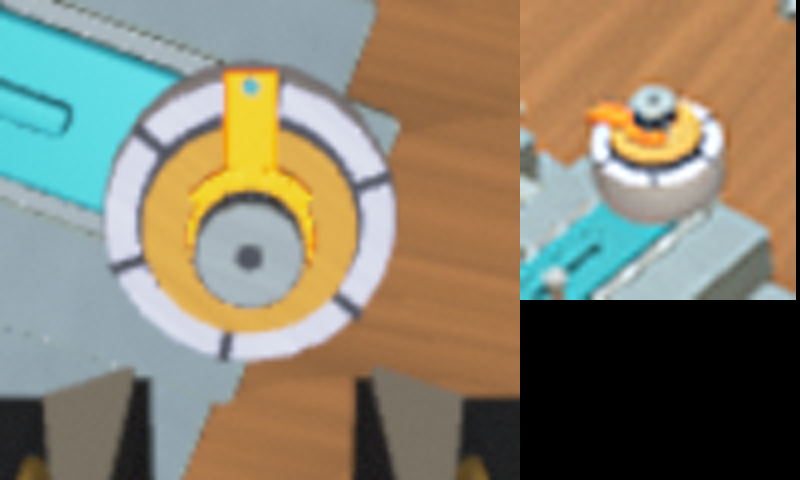

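```bash
python3 - <<'E'
from plant import *
print(close_job())
E
```

```text
the job is handed in; nothing more can be done
None
```

The orange clip is pressed into the stud's groove and released, and I handed the job in after about 13 s of robot time.

- **Pick-up:** I felt for the tray floor, gripped the clip by its tab and lifted it out. The other two clips were not touched.
- **Finding the groove:** I lowered the held clip beside the head onto the washer with at most about 5 N. That put first contact at a fingertip (TCP) height of about 112 mm. I then raised it by about 0.7 mm.
- **Pressing in:** I pushed in small steps. The force rose to about 3.6 N, fell, turned into a slight inward pull as the jaws snapped, and ended at a hard stop of about 12 N. These readings come only at the end of each step, so the actual peak may have been higher.
- **Hold test:** Pulling back about 2 mm met a small inward pull of about 1.3 N. I did not pull harder. I then pushed the clip home again with about 7 N before opening the fingers.
- **Last checks:** In the wrist picture the clip sits centred under the head. Its tab end is where a seated clip's should be, to within about 0.5 mm read by eye. The fingers had retreated about 115 mm above the groove and touched nothing.
- **One disagreement:** The cameras put the washer at about 106–110 mm, while touch put it about 2–5 mm higher. I went by touch.

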